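Pop the headlamp battery and catch it with the other finger

ROBOT

A 6-joint arm with a two-finger parallel gripper is mounted at the origin on the work surface. World frame = base frame: x ahead of the robot, y to its left, z up, the work surface at z = 0. Lengths are in m, angles in rad, forces in N, time in s.
With the tool pointing down it reaches from about 0.35 to 0.775 m from the base axis. Payload 7.3 kg.
Tool frame: the origin (TCP) lies at the very end of the fingers, on their centre line; the grasp point (between the pads) lies 19 mm behind it (pinch_z is the distance from the TCP to the grasp point, in m); z points along the fingers, y is the line along which they close (so a half turn about z gives the same grasp; the last joint's range is limited). The gripper opens to 92 mm and grips with 3 to 60 N. Pads are 19 mm wide; open, the fingers measure 130 mm over their backs; the gripper's body (75 mm by 190 mm) begins 47 mm behind the grasp point.
Start: joints at [1.01, 0.342, 1.524, -0, 1.275, -0.146], TCP at [0.212, 0.481, 0.227] pointing down, gripper open.
Joint ranges: [-2.53, 2.53], [-0.77, 2.02], [0.04, 2.7], [-1, 4.14], [0.28, 2.66], [-3.11, 3.11]. Speed limits (rad/s): [2.57, 2.57, 3.14, 3.14, 3.14, 3.14].

INTERFACE

Orientations are given as [roll, pitch, yaw] about the fixed x, y, z axes, in that order (R = Rz(yaw) Ry(pitch) Rx(roll)).
In Python, from cell import * gives the robot as it stands.
- The arm moves only by the tool arm_command, never from a script. Its arguments are lists of equal length, an entry for each row: "fingers": the gripper command: -1 is fully open, 1 is shut, values between are in proportion; "travel": the shift along the tool's x, y, z in m, a list of three; "dr": the turn, a rotation vector about the tool's x, y, z in degrees, a list of three. In form: {"fingers": [fingers, ...], "travel": [[x, y, z], ...], "dr": [[wx, wy, wz], ...]}. A call has 1 to 8 rows; each row is the pose to reach, as a shift and turn from the pose commanded when the call began, along the tool's axes at that moment; what a row does not reach only later rows make up. A row lasts 1/12 s, in which the tool goes at most 41.7 mm and 7.16 degrees, less where a joint would pass 70% of its speed; a pose out of reach is approached as far as the arm can. A call with a gripper value outside its range is refused whole. The fingers move at their own pace and stop on an object; "squeeze" is the grip in N (left out, the last holds). Time passes only in rows, so rows that repeat a pose let the fingers close. It gives the time, the measured TCP pose, the force, the opening and the grip force at its end, in the units of the state.
- observe(): the state, without advancing time (a new reading comes with each control period).
- read_camera(name): name is "scene" or "side" or "wrist"; returns a dict with "color" (480x640x3 uint8, blue, green, red), "z_map" (480x640 float32, m along the optical axis (not along the pixel's ray), 0 where there is no reading), "fx", "fy", "cx", "cy" (pixels), "R" (3x3) and "t" (3): a world point X has camera coordinates R X + t. Camera axes: x right, y down, z forward; pixel columns grow to the right and rows downward; lengths in m; the calibration is good to about 2 mm. A picture is of the moment at which its call begins.
- hand_in(): hands the job in; it is judged then, once.
The state is a dict: "time": time; "qpos": joint angles; "qvel": joint speeds; "joint_efforts": joint torques, N m; "tool_pos": TCP position; "tool_rot": TCP orientation; "contact_force": force on the tool from outside, world axes, zero at the start; "torque": the same for the moment, N m; "opening": finger opening in m; "grip_force": force on a finger pad.
Only numpy, scipy, OpenCV 4.12 (cv2) and the standard library are available. Lean on these libraries where they do the work, as an engineer would, in place of code of your own. Each camera call takes 0.05 s, during which the arm holds its last target. There are 200 camera calls.

TASK

Pop the spare battery out of its dock: with one fingertip press the dock's ejector key fully down, while your other finger waits over the track just ahead of the battery, so that the spring pushes the battery forward against that finger and it does not slide off the dock. Finish holding just that: the ejector kept down, and the battery, popped out past the gate but still on the dock, resting against the other finger. Do not pinch or lift the battery, and leave the headlamp, the compass and the carabiners where they are.

Things in the scene. Friction and masses are not known exactly. Their poses are not given: they have to be found in the camera images.
- dock: Fixed grey battery dock. Origin on the shelf, on the track's middle line, below the parked battery's front face. x runs along the track to the rear: the battery is ejected along -x, roughly towards the robot. y points to the ejector key's side. Deck 60 mm wide, 22 mm above the shelf, x = -43 to +146 mm. Rails 5 mm high at y = +-19.5 to 23.5 mm. 66 mm high spring housing from x = +64 mm back.
- gate (a point): Middle of the top of the steel gate bar that crosses the track just ahead of the battery (dock x = -0.5 to -5 mm, 6 mm above the deck). It is one piece with the ejector key and sinks with it to 4 mm below the deck.
- catch (a point): Point on the track's middle line 8 mm above the deck (30 mm above the shelf) at dock x = -22 mm, level with the key's top when down and 52 mm beside it. A finger with its tip here, while another presses the key, clears deck, rails and gate and stands in the battery's way. Nothing else stands over the track here.
- ejector_top (a point): Centre of the top face of the ejector key, a flat aluminium key 30 mm (dock x) by 34 mm (dock y) beside the track, at dock x = -22, y = +52 mm. Its top is 40 mm above the shelf when up, 30 mm when fully down. Its base is 26 mm high.
- ejector (a joint): Travel of the ejector key: 0 up, 0.010 m fully down (hard stop). A spring brings it back up when released. Pressing takes up to about 8 N (spring 1 to 4 N, plus the gate's friction on the battery); the gate frees the battery at about 0.006 m. If released with the battery popped, the gate rises under the battery.
- battery: Loose black battery pack with a grey band, about 100 g, 50 mm long (along the track), 36 mm wide, 38 mm high. Origin: centre of its underside. Parked at dock x = +25 mm, its front face against the gate at dock x = 0. Once free it is pushed along the dock's -x at about 0.1 m/s.
- pusher (a joint): Travel of the spring-driven pusher plate behind the battery: 0 as parked, 0.070 m at its end, where the battery tips off the deck. It pushes with about 3 N all the way, so a battery stopped by a finger stays pressed against it.
- headlamp: Blue headlamp with a plastic band, about 140 x 100 x 42 mm, lying on the turntable; origin at its underside. Bystander.
- compass: Black round compass, 54 mm across, 14 mm high, lying on the turntable; origin at the centre of its underside. Bystander.
- carabiner_a: Silver carabiner, 90 x 50 x 10 mm, lying on the shelf beside the dock on the side away from the ejector key; origin in its middle on the shelf. Bystander.
- carabiner_b: Silver carabiner, same as the other, lying on the shelf in front of the dock's open end. Bystander.
- turntable: Wooden turntable, 230 mm across, 26 mm high, standing still on the shelf to the left of the dock; origin at the centre of its underside. Fixed.
Mind the look-alikes: they are no part of the job. Of the things like the dock, leave any that is green, pink or purple; of the rest the smaller one is meant.

How it is judged:
On the way, in this order (a step that is already met when the one before it is completed fails the run):
1. the ejector is pressed (value of joint ejector above 0.004 m).
2. the battery has popped out and is trapped against a finger with the ejector down (x of battery in the frame of dock below 0.021 m and contact force between the fingers and battery above 0.3 N and value of joint ejector above 0.0065 m), for 0.2 s.
At the end, for the whole second after the job is handed in: The ejector is held down (at least 6.5 of its 10 mm); the battery has popped 4 to 38 mm forward, lies flat on the deck within 6 mm of the track's middle line, at rest, and presses against a finger (more than 0.3 N) (all of step 2 and x of battery in the frame of dock above -0.013 m and y of battery in the frame of dock between -0.006 and 0.006 m and z of battery in the frame of dock between 0.018 and 0.026 m and angle between battery's own z axis and vertical below 0.12 rad and linear speed of battery below 0.02 m/s); the arm keeps its last pose, push and grip.
It fails at once if the battery slid away (more than 45 mm forward) (x of battery in the frame of dock below -0.02 m).
It fails at once if the battery was lifted off the deck (z of battery in the frame of dock above 0.032 m).
It fails at once if the battery was pinched or shoved hard (more than 15 N) (contact force between the fingers and battery above 15 N).
It fails at once if a bystander (headlamp, compass, carabiner) was moved more than 20 mm (distance of any of headlamp, compass, carabiner_a, carabiner_b from where it was at the start of the episode above 0.02 m).
It also fails if it takes over 40 s, if anything falls off the work surface, if the arm or the gripper's body presses on something with over 40 N, if the wrist force passes 120 N, or if a joint passes its speed limit or range.

## Working session

There is one attempt and no reset: what is moved stays moved. The work goes in short steps, Python scripts to look and compute and a tool call to move; the robot and the scene stay as the last step left them, time stands still between calls to the robot, and variables do not carry over. Pictures are saved under pics/ and viewed, at most 10 in all, crops included, and the job is handed in when it is done.

Besides the shell and the picture viewer there is one more tool, called after "Request:" as a command line: name --argument value ..., lists and objects as JSON in quotes. arm_command: Moves the arm, as the interface text tells. Its arguments: {"type":"object","properties":{"fingers":{"type":"array","items":{"type":"number"}},"travel":{"type":"array","items":{"type":"array","items":{"type":"number"}}},"dr":{"type":"array","items":{"type":"array","items":{"type":"number"}}},"squeeze":{"type":"number"}},"required":["fingers","travel","dr"]}

```bash
mkdir -p pics; python3 - <<'E'
from cell import *
import cv2,numpy as np
for n in("scene","side"):
    c=read_camera(n);cv2.imwrite(f"pics/{n}0.png",c["color"]);np.savez(f"{n}0.npz",**c)
s=observe();print(s)
E
```

```text
{'time': 0.1, 'qpos': array([ 1.00994771e+00,  3.42645593e-01,  1.52491148e+00,  1.20173907e-05,
        1.27539949e+00, -1.46056948e-01]), 'qvel': array([ 6.00861998e-05, -2.19436106e-03, -4.33582062e-03, -8.17241906e-04,
        5.95043402e-04, -4.33464270e-04]), 'joint_efforts': array([ 2.69413751e-03, -4.31999516e+01, -2.44696534e+01,  7.20267836e-02,
        5.25200833e-02, -8.51030700e-05]), 'tool_pos': array([0.21138571, 0.48017207, 0.22612182]), 'tool_rot': array([-3.14024493e+00, -2.09871306e-04,  2.72679734e+00]), 'contact_force': array([-0.51350014, -0.96528315,  0.93776565]), 'torque': array([ 0.00304693,  0.01218006, -0.02693978]), 'grip_force': 0.0, 'opening': 0.09153382759500783}
```

View pics/scene0.png

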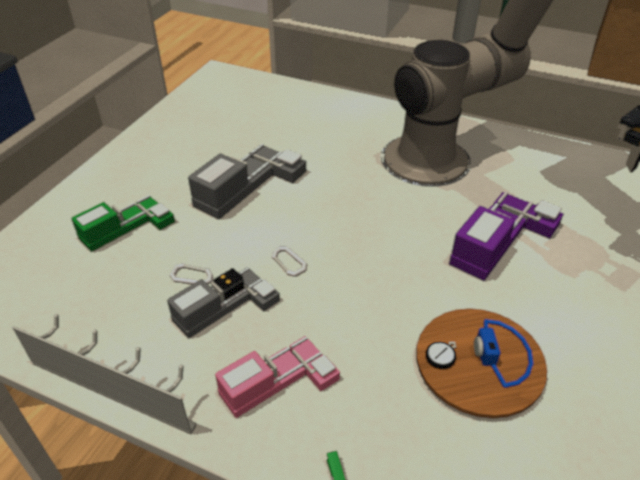

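View pics/side0.png

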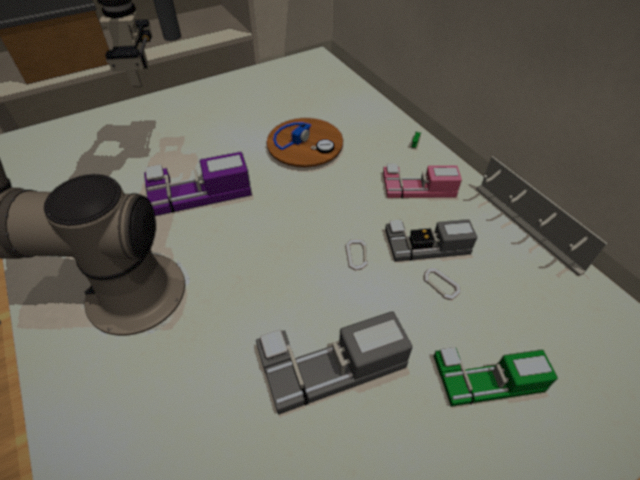

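The target is the small grey dock holding the black battery: side view about (430,238), scene view about (225,295). Its key is at side (396,228), scene (263,287). The carabiners are at side (357,255) and (441,285).

```bash
cat > h.py <<'E'
import numpy as np,cv2
def cloud(c):
    v,u=np.mgrid[:480,:640];z=c["z_map"]
    P=np.stack([(u-c["cx"])/c["fx"]*z,(v-c["cy"])/c["fy"]*z,z],-1)
    return (P-c["t"])@c["R"]
def rect(p):
    (cx,cy),(w,h),a=cv2.minAreaRect((p[:,:2]*1000).astype(np.float32))
    return np.round([cx,cy,w,h,a],1)
E
python3 - <<'E'
from h import *
for n,(u0,u1,v0,v1) in dict(scene=(160,285,255,340),side=(380,482,212,265)).items():
    c=np.load(n+"0.npz");P=cloud(c);z=c["z_map"]
    m=np.zeros((480,640),bool);m[v0:v1,u0:u1]=1;m&=z>0
    g=c["color"].min(-1)
    print(n,P[m][:,2].min(),P[m][:,2].max(),-c["R"].T@c["t"])
    for nm,lo,hi,cond in(("housing",.06,.075,g>=0),("key",.033,.047,g>120),("all",.012,.09,g>=0)):
        k=(m&(P[...,2]>lo)&(P[...,2]<hi)&cond).astype(np.uint8)
        N,L,S,C=cv2.connectedComponentsWithStats(k)
        for i in range(1,N):
            if S[i,4]>25: p=P[L==i];print(nm,S[i],rect(p),np.round(np.median(p,0)*1000,1))
E
```

```text
scene -0.006552172646181523 0.07341951844452328 [1.28217776 0.26377775 0.91691024]
housing [213 268  29  20 167] [ 623.2 -219.7   34.3   46.4   64.7] [ 624.7 -218.8   61.4]
housing [ 167  279   52   40 1107] [ 696.8 -252.6   63.4   81.8   65.1] [ 700.1 -249.7   66.5]
key [253 280  22  16 200] [ 600.4 -154.9   34.4   30.2   65.6] [ 600.9 -154.2   40. ]
all [ 167  267  113   69 3763] [ 636.7 -232.8  128.1  210.6   50.2] [ 665.3 -222.3   45.4]
side -0.005097966226703753 0.07357774065522642 [ 0.07881605 -0.68270189  0.82501362]
housing [437 219  41  23 702] [ 693.7 -253.8   62.7   83.    66.8] [ 690.8 -256.2   66. ]
housing [421 229   9  10  32] [ 624.8 -223.1   27.7   13.7   79.6] [ 624.4 -223.1   60.6]
key [390 220  15  11 122] [ 599.3 -155.8   36.5   28.8   66.3] [ 598.5 -155.6   39.6]
all [ 385  219   93   40 2685] [ 653.2 -212.6  106.1  190.2   66.6] [ 637.2 -238.8   42.1]
```

Request:
arm_command --fingers '[0.28,0.28,0.28,0.28,0.28,0.28,0.28,0.28]' --travel '[[-0.03,-0.022,0],[-0.06,-0.044,0],[-0.09,-0.066,0],[-0.12,-0.088,0],[-0.15,-0.11,0],[-0.18,-0.132,0],[-0.21,-0.154,0],[-0.24,-0.176,0]]' --dr '[[0,0,0],[0,0,0],[0,0,0],[0,0,0],[0,0,0],[0,0,0],[0,0,0],[0,0,0]]'

```text
time: 0.77
tool_pos: [0.3606, 0.221, 0.2266]
tool_rot: [-3.142, -0.0, 2.727]
contact_force: [0.8, 0.6, -0.1]
opening: 0.0429
grip_force: 0.0
```

Request:
arm_command --fingers '[0.28,0.28,0.28,0.28,0.28,0.28,0.28,0.28]' --travel '[[-0.03,-0.022,0],[-0.06,-0.044,0],[-0.09,-0.066,0],[-0.12,-0.088,0],[-0.15,-0.11,0],[-0.18,-0.132,0],[-0.21,-0.154,0],[-0.24,-0.176,0]]' --dr '[[0,0,0],[0,0,0],[0,0,0],[0,0,0],[0,0,0],[0,0,0],[0,0,0],[0,0,0]]'

```text
time: 1.43
tool_pos: [0.5094, -0.0369, 0.2264]
tool_rot: [3.142, -0.001, 2.726]
contact_force: [0.3, 0.3, 0.2]
opening: 0.0328
grip_force: 0.0
```

Request:
arm_command --fingers '[0.28,0.28,0.28,0.28,0.28,0.28,0.28,0.28]' --travel '[[-0.026,-0.02,0.012],[-0.052,-0.04,0.025],[-0.078,-0.06,0.038],[-0.105,-0.08,0.05],[-0.131,-0.099,0.062],[-0.131,-0.099,0.075],[-0.131,-0.099,0.075],[-0.131,-0.099,0.075]]' --dr '[[0,0,0],[0,0,0],[0,0,0],[0,0,0],[0,0,0],[0,0,0],[0,0,0],[0,0,0]]'

```text
time: 2.1
tool_pos: [0.5881, -0.1781, 0.1505]
tool_rot: [3.141, -0.003, 2.726]
contact_force: [-1.0, 0.1, 0.5]
opening: 0.0331
grip_force: 0.0
```

```bash
python3 - <<'E'
from cell import *
from h import *
s=observe();print(s["tool_pos"],s["tool_rot"])
c=read_camera("wrist");cv2.imwrite("pics/w1.png",c["color"]);np.savez("w1.npz",**c)
P=cloud(c);z=c["z_map"];g=c["color"].min(-1)
for nm,lo,hi,cond in(("key",.033,.047,g>120),("housing",.062,.075,g>=0),("battop",.056,.0635,g>=0)):
    k=((z>0)&(P[...,2]>lo)&(P[...,2]<hi)&cond).astype(np.uint8)
    N,L,S,C=cv2.connectedComponentsWithStats(k)
    for i in range(1,N):
        if S[i,4]>200: p=P[L==i];print(nm,S[i],rect(p),np.round(np.median(p,0)*1000,1))
E
```

```text
[ 0.5881436  -0.1780817   0.15050516] [ 3.14121855 -0.00338642  2.72639507]
key [ 333  213   48   41 1941] [ 598.5 -154.6   33.5   29.9   66.7] [ 597.7 -154.7   40.4]
key [617 261  23  40 644] [711.6  14.8  14.7  30.2  63.4] [711.5  13.2  40.2]
housing [270 360  57  14 725] [ 664.3 -228.2   39.3   10.3   63.3] [ 663.6 -228.    65.7]
housing [540 460  51  20 929] [819.9 -81.8  39.2  20.1  60. ] [819.7 -82.5  68. ]
battop [276 269  33  34 890] [ 610.1 -208.6   21.6   23.7   66. ] [ 609.9 -206.7   60.2]
battop [272 355  55  16 347] [ 661.5 -226.1   38.6    7.    57.5] [ 661.  -226.5   60.2]
```

View pics/w1.png

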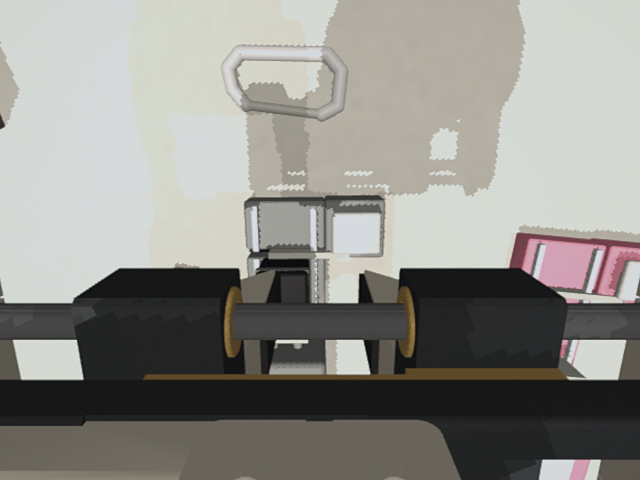

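The wrist view confirms the key (pixel 357,233) and the battery (about 290,290) line up under the fingers, with carabiner_b clear at (285,82). The key measures (598.5,-154.6), 40 mm high, which agrees with the first measurement.

Request:
arm_command --fingers '[0.13,0.13,0.13,0.13,0.13,0.13,0.13,0.13]' --travel '[[0,0,0.015],[0,0,0.03],[0,0,0.045],[0,0,0.06],[0,0,0.075],[0,0,0.09],[0,0,0.102],[0,0,0.102]]' --dr '[[0,0,0],[0,0,0],[0,0,0],[0,0,0],[0,0,0],[0,0,0],[0,0,0],[0,0,0]]'

```text
time: 2.82
tool_pos: [0.5879, -0.1771, 0.0483]
tool_rot: [3.141, -0.003, 2.728]
contact_force: [-1.2, 0.3, 0.1]
opening: 0.0398
grip_force: 0.0
```

```bash
python3 - <<'E'
from cell import *
from h import *
s=observe();print(s["tool_pos"],s["tool_rot"],s["opening"])
a=read_camera("side")["color"][190:280,350:490];b=read_camera("scene")["color"][240:330,170:310]
cv2.imwrite("pics/d1.png",cv2.resize(np.vstack([a,b]),None,fx=3.3,fy=3.3,interpolation=cv2.INTER_CUBIC))
E
```

```text
[ 0.58794863 -0.17713369  0.04834746] [ 3.14141965e+00 -2.99915044e-03  2.72795088e+00] 0.039820271052933565
```

View pics/d1.png

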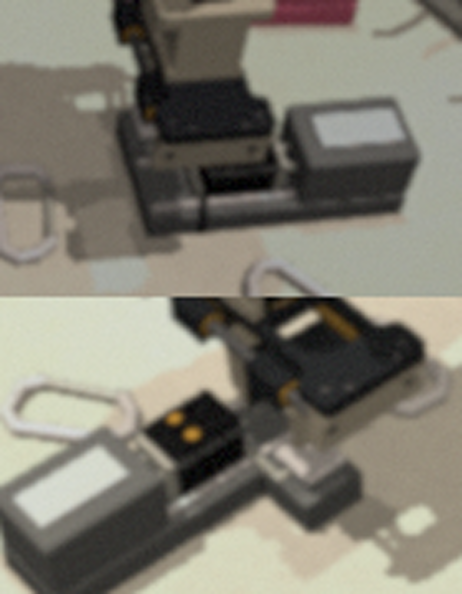

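The side view (top) shows the gripper body clear of the battery and housing. The scene view (bottom) shows one finger over the key at about (300,460) and the other over the track ahead of the battery at about (262,420). Next I press.

Request:
arm_command --fingers '[0.13,0.13,0.13,0.13,0.13,0.13,0.13,0.13]' --travel '[[0,0,0.004],[0,0,0.008],[0,0,0.011],[0,0,0.014],[0,0,0.016],[0,0,0.018],[0,0,0.018],[0,0,0.018]]' --dr '[[0,0,0],[0,0,0],[0,0,0],[0,0,0],[0,0,0],[0,0,0],[0,0,0],[0,0,0]]'

```text
time: 3.58
tool_pos: [0.5889, -0.1784, 0.0317]
tool_rot: [3.141, -0.0, 2.727]
contact_force: [0.0, 0.8, 2.9]
opening: 0.04
grip_force: 3.1
```

Request:
arm_command --fingers '[0.13,0.13,0.13,0.13,0.13,0.13]' --travel '[[0,0,0.001],[0,0,0.002],[0,0,0.002],[0,0,0.002],[0,0,0.002],[0,0,0.002]]' --dr '[[0,0,0],[0,0,0],[0,0,0],[0,0,0],[0,0,0],[0,0,0]]'

```text
time: 4.08
tool_pos: [0.5889, -0.1784, 0.0302]
tool_rot: [3.141, -0.0, 2.727]
contact_force: [-1.0, 1.4, 5.9]
opening: 0.0399
grip_force: 4.6
```

```bash
python3 - <<'E'
from cell import *
from h import *
s=observe();print(s["tool_pos"],s["contact_force"],s["opening"],s["grip_force"])
A=read_camera("side");B=read_camera("scene")
a=A["color"][190:280,350:490];b=B["color"][240:330,170:310]
cv2.imwrite("pics/d2.png",cv2.resize(np.vstack([a,b]),None,fx=3.3,fy=3.3,interpolation=cv2.INTER_CUBIC))
ang=np.radians(-24.2);ex=np.array([np.cos(ang),np.sin(ang)]);ey=np.array([-ex[1],ex[0]])
o=np.array([.599,-.155])+.022*ex-.052*ey
for c in (np.load("scene0.npz"),B):
    P=cloud(c);d=(P[...,:2]-o)@np.stack([ex,ey],1)*1000
    m=(P[...,2]>.054)&(P[...,2]<.064)&(abs(d[...,1])<22)&(d[...,0]>-8)&(d[...,0]<62)&(c["z_map"]>0)
    print(m.sum(),np.percentile(d[m],[2,50,98],axis=0).round(1).tolist())
    w=m&(c["color"][...,2].astype(int)-c["color"][...,0]>50);print("gold",w.sum(),d[w].mean(0))
E
```

```text
[ 0.58891544 -0.17839367  0.03017441] [-1.04310517  1.36960682  5.89163562] 0.03991394061853682 4.63985595619306
397 [[2.4, -15.2], [28.9, 4.6], [53.9, 20.5]]
gold 37 [30.95333876  3.07230483]
384 [[-7.0, -14.5], [19.0, 3.4], [43.1, 20.3]]
gold 36 [19.88748401  0.57148095]
```

View pics/d2.png

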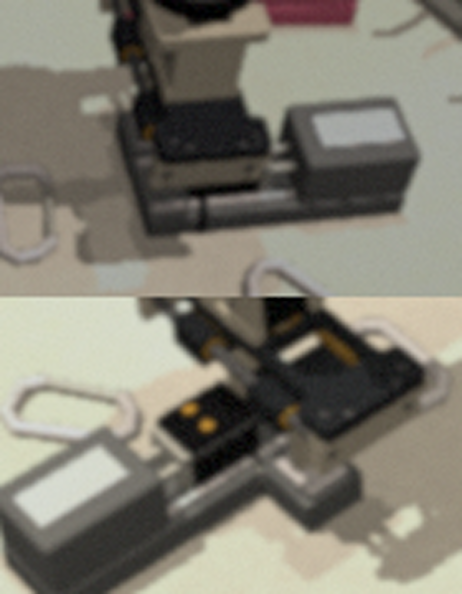

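The battery has moved about 11 mm forward, with its contacts now at about (195,415), and it rests against the track finger. The key is down (tip at z = 30 mm). I hold briefly and hand in.

Request:
arm_command --fingers '[0.13,0.13,0.13,0.13,0.13,0.13]' --travel '[[0,0,0],[0,0,0],[0,0,0],[0,0,0],[0,0,0],[0,0,0]]' --dr '[[0,0,0],[0,0,0],[0,0,0],[0,0,0],[0,0,0],[0,0,0]]'

```text
time: 4.68
tool_pos: [0.5889, -0.1784, 0.0302]
tool_rot: [3.141, -0.0, 2.727]
contact_force: [-1.2, 0.1, 6.1]
opening: 0.04
grip_force: 4.6
```

```bash
python3 -c "
from cell import *
print(hand_in())"
```

```text
the job is handed in; nothing more can be done
None
```

I handed the job in with the ejector held down about 9.8 mm and the battery popped about 11 mm forward, resting against the other finger on the dock; the hand-in returned no verdict.

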